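Fetch the dosing cup from behind the tins

ROBOT

A 6-joint arm with a two-finger parallel gripper is mounted at the origin on the work surface. World frame = base frame: x ahead of the robot, y to its left, z up, the work surface at z = 0. Lengths are in mm, angles in rad, forces in N, time in s.
With the tool pointing down it reaches from about 425 to 950 mm from the base axis. Payload 14.7 kg.
Tool frame: the origin (TCP) lies at the very end of the fingers, on their centre line; the grasp point (between the pads) lies 19 mm behind it (ctrl.pinch_z is the distance from the TCP to the grasp point, in mm); z points along the fingers, y is the line along which they close (so a half turn about z gives the same grasp; the last joint's range is limited). The gripper opens to 85 mm and grips with 20 to 120 N. Pads are 22 mm wide; open, the fingers measure 114 mm over their backs; the gripper's body (76 mm by 85 mm) begins 54 mm behind the grasp point. The pads swing forward as they close: fully open they stand 13 mm farther back than shut.
Start: joints at [1.194, 0.48, 1.596, -0, 1.065, -0.047], TCP at [210.481, 614.972, 231.297] pointing down, gripper open.
Joint ranges: [-2.75, 2.75], [-0.82, 2.05], [0.23, 2.67], [-1.56, 4.7], [0.09, 2.69], [-2.92, 2.92]. Speed limits (rad/s): [1.89, 1.89, 2.39, 3.01, 3.01, 3.01].

INTERFACE

Orientations are given as a rotation vector (axis times angle).
In Python, from bench import ctrl gives the robot as it stands.
- The arm moves only by the tool send_rows, never from a script. Its argument "moves" is one flat list of numbers, 5 for each row, row after row: the shift along the tool's x, y, z in mm, then the turn about the tool's z in rad, then the opening, from 0 (shut) to 1 (fully open). A call has 1 to 12 rows; each row is the pose to reach, as a shift and turn from the pose commanded when the call began, along the tool's axes at that moment; what a row does not reach only later rows make up. A row lasts 1/10 s, in which the tool goes at most 50 mm and 8.59 degrees, less where a joint would pass 70% of its speed; a pose out of reach is approached as far as the arm can. A call with a gripper value outside its range is refused whole. The fingers move at their own pace and stop on an object; "force" is the grip in N (left out, the last holds). Time passes only in rows, so rows that repeat a pose let the fingers close. It gives the time, the measured TCP pose, the force, the opening and the grip force at its end, in the units of the state.
- ctrl.sense(): the state, without advancing time (a new reading comes with each control period).
- ctrl.capture(name): name is "side" or "top" or "wrist"; returns a dict with "pixels" (384x512x3 uint8, red, green, blue), "z_map" (384x512 float32, mm along the optical axis (not along the pixel's ray), 0 where there is no reading), "intrinsics" (3x3 intrinsics, pixels), "xyz" and "attitude" of the camera in the world. Camera axes: x right, y down, z forward; pixel columns grow to the right and rows downward; lengths in mm; the calibration is good to about 2 mm. A picture is of the moment at which its call begins.
- ctrl.finish_job(): hands the job in; it is judged then, once.
The state is a dict: "t": time; "joints": joint angles; "qvel": joint speeds; "joint_torque": joint torques, N m; "eef_pos": TCP position; "eef_rot": TCP orientation; "contact_force": force on the tool from outside, world axes, zero at the start; "wrist_torque": the same for the moment, N m; "finger_gap": finger opening in mm; "grasp_force": force on a finger pad.
Only numpy, scipy, OpenCV 4.12 (cv2) and the standard library are available. Lean on these libraries where they do the work, as an engineer would, in place of code of your own. Each camera call takes 0.05 s, during which the arm holds its last target. There are 200 camera calls.

TASK

The steel dosing cup has ended up at the back of the condiment tray, behind the round tin, the square tin and the syrup bottle: clear those three off the tray and stand them on the ribbed bar mat, then fetch the cup and set it upright in the middle of the scale's platform, and finally put each of the three back on the tray, upright, in the very place where it stood. Leave the sugar pot and the spice jar at the back of the tray alone, and tip nothing over.

Things in the scene. Friction and masses are not known exactly. Their poses are not given: they have to be found in the camera images.
- round_tin_mid (a point): Centre of the round tea tin: upright steel cylinder with a slip lid and a paper band, 64 mm across, 130 mm tall (this point is 65 mm above its underside), about 0.25 kg. z up. One of the three tall containers in the front row of the tray, i.e. on the side of the tray nearest the robot; which of the three row places (about 70 mm apart) it has, changes from start to start.
- square_tin_mid (a point): Centre of the square coffee tin: upright dark steel box, 58 x 58 mm (x, y along its flat sides), 124 mm tall (this point is 62 mm above its underside), about 0.25 kg. z up. In the front row of the tray, its sides nearly parallel to the tray's.
- bottle_mid (a point): Centre of the syrup bottle: amber glass, 160 mm tall (this point is 80 mm above its underside). Body 60 mm across up to 88 mm, then a shoulder narrowing to the neck, and a straight black cap 30 mm across from 126 to 160 mm above the underside; about 0.4 kg. z up. In the front row of the tray.
- dosing_cup_mid (a point): Centre of the dosing cup: plain open-topped steel cup without handle, 58 mm across, 60 mm tall (this point is 30 mm above its underside), wall 3 mm, 0.1 kg. z up. It stands in the back row of the tray, behind the middle place of the front row, with only a few mm between it and the container before it.
- tray: The condiment tray: fixed wooden tray 202 mm (its x) by 266 mm (its y); origin at the centre of its underside, z up. Floor 8 mm thick; rim 8 mm wide, 28 mm high, with a low steel grip bar (48 mm high) on each y end. Its front row lies at its x = -38 mm, its back row at about x = +30 to +45 mm; -x is the side nearest the robot.
- bar_mat: The bar mat, the place for things set aside: fixed black ribbed rubber mat, 300 mm (its x) by 150 mm (its y), 8 mm thick, level on top; origin at the centre of its underside, z up. It lies to one side of the tray, left or right, empty at the start.
- scale_top (a point): Centre of the top face of the coffee scale's square steel platform, 118 x 122 mm, 25 mm above the counter. z up; x points away from the display. The fixed black scale lies on the other side of the tray from the mat.
- sugar_pot_mid (a point): Centre of the lidded white sugar pot, 56 mm across, 52 mm tall (this point 26 mm up), in the back row of the tray to one side of the dosing cup. To be left alone.
- spice_jar_mid (a point): Centre of the glass spice jar with a steel cap, 45 mm across, 53 mm tall (this point 26 mm up), in the back row of the tray to the other side of the dosing cup. To be left alone. Apart from what is listed, only a spoon lies flat on the counter between the robot and the tray; the nearest other things (cups, a milk pitcher, all under 120 mm tall) stand at least 0.7 m ahead of the robot, beyond the tray.
Things that resemble listed ones, but are neither listed nor needed, are in the scene too. What is shaped like the part that bears round_tin_mid but pink or purple is not meant.

How it is judged (in metres and radians):
On the way, in this order (a step that is already met when the one before it is completed fails the run):
1. the round tin, the square tin and the bottle all stand upright and released on the bar mat, the dosing cup still where it was (x of round_tin_mid in the frame of bar_mat between -0.145 and 0.145 m and y of round_tin_mid in the frame of bar_mat between -0.07 and 0.07 m and z of round_tin_mid in the frame of bar_mat between 0.067 and 0.079 m and angle between each of round_tin_mid, square_tin_mid, bottle_mid's own z axis and vertical below 0.1 rad and contact force between each of round_tin, square_tin, bottle and the fingers below 0.05 N and x of square_tin_mid in the frame of bar_mat between -0.145 and 0.145 m and y of square_tin_mid in the frame of bar_mat between -0.07 and 0.07 m and z of square_tin_mid in the frame of bar_mat between 0.064 and 0.076 m and x of bottle_mid in the frame of bar_mat between -0.145 and 0.145 m and y of bottle_mid in the frame of bar_mat between -0.07 and 0.07 m and z of bottle_mid in the frame of bar_mat between 0.082 and 0.094 m and distance of dosing_cup_mid from where it was at the start of the episode below 0.025 m), for 0.2 s.
2. the dosing cup stands upright and released in the middle of the scale's platform, with the three containers still on the mat (horizontal distance between dosing_cup_mid and scale_top below 0.015 m and z of dosing_cup_mid in the frame of scale_top between 0.024 and 0.036 m and angle between each of dosing_cup_mid, round_tin_mid, square_tin_mid, bottle_mid's own z axis and vertical below 0.1 rad and contact force between each of dosing_cup, round_tin, square_tin, bottle and the fingers below 0.05 N and x of round_tin_mid in the frame of bar_mat between -0.145 and 0.145 m and y of round_tin_mid in the frame of bar_mat between -0.07 and 0.07 m and z of round_tin_mid in the frame of bar_mat between 0.067 and 0.079 m and x of square_tin_mid in the frame of bar_mat between -0.145 and 0.145 m and y of square_tin_mid in the frame of bar_mat between -0.07 and 0.07 m and z of square_tin_mid in the frame of bar_mat between 0.064 and 0.076 m and x of bottle_mid in the frame of bar_mat between -0.145 and 0.145 m and y of bottle_mid in the frame of bar_mat between -0.07 and 0.07 m and z of bottle_mid in the frame of bar_mat between 0.082 and 0.094 m), for 0.2 s.
At the end, for the whole second after the job is handed in: The round tin, the square tin and the bottle stand upright, each within 15 mm of where it stood at the start; the dosing cup stands upright on the scale, its centre within 15 mm of the middle of the platform; all released and at rest (distance of each of round_tin_mid, square_tin_mid, bottle_mid from where it was at the start of the episode below 0.015 m and angle between each of round_tin_mid, square_tin_mid, bottle_mid, dosing_cup_mid's own z axis and vertical below 0.1 rad and linear speed of each of round_tin, square_tin, bottle, dosing_cup below 0.02 m/s and horizontal distance between dosing_cup_mid and scale_top below 0.015 m and z of dosing_cup_mid in the frame of scale_top between 0.024 and 0.036 m and contact force between dosing_cup and the fingers below 0.05 N); the robot touches nothing.
It fails at once if the sugar pot was shoved more than 20 mm (distance of sugar_pot_mid from where it was at the start of the episode above 0.02 m).
It fails at once if the spice jar was shoved more than 20 mm (distance of spice_jar_mid from where it was at the start of the episode above 0.02 m).
It fails at once if one of the containers or the dosing cup was tipped (angle between any of round_tin_mid, square_tin_mid, bottle_mid, dosing_cup_mid's own z axis and vertical above 0.7 rad).
It also fails if it takes over 144 s, if anything falls off the work surface, if the arm or the gripper's body presses on something with over 40 N, if the wrist force passes 120 N, or if a joint passes its speed limit or range.

## Working session

There is one attempt and no reset: what is moved stays moved. The work goes in short steps, Python scripts to look and compute and a tool call to move; the robot and the scene stay as the last step left them, time stands still between calls to the robot, and variables do not carry over. Pictures are saved under pics/ and viewed, at most 14 in all, crops included, and the job is handed in when it is done.

Besides the shell and the picture viewer there is one more tool, called after "Call:" as name(argument=value, ...), one argument or row to a line, values as JSON. send_rows: Moves the arm, as the interface text tells. Its arguments: {"type":"object","properties":{"moves":{"type":"array"},"force":{"type":"number"}},"required":["moves"]}

```bash
ls; mkdir -p pics; python3 - <<'E'
from bench import ctrl
import cv2,pickle,numpy as np
s=ctrl.sense();print({k:np.round(v,3) for k,v in s.items()})
d={}
for n in("top","side"):
    c=ctrl.capture(n);d[n]=c;cv2.imwrite(f"pics/{n}0.png",cv2.resize(c["pixels"][:,:,::-1],None,fx=1.5,fy=1.5))
    print(n,c["xyz"],c["attitude"],c["intrinsics"])
pickle.dump(d,open("c0.pkl","wb"))
E
```

```text
pics
{'t': np.float64(0.0), 'joints': array([ 1.194,  0.481,  1.597,  0.   ,  1.065, -0.047]), 'qvel': array([-0.   ,  0.002,  0.   ,  0.001, -0.001,  0.001]), 'joint_torque': array([-4.0000e-03, -9.5064e+01, -4.3019e+01, -1.0000e-03,  1.2000e-02,
       -0.0000e+00]), 'eef_pos': array([210.307, 614.573, 230.664]), 'eef_rot': array([-5.160e-01, -3.099e+00,  2.000e-03]), 'contact_force': array([-0.261, -0.715,  0.513]), 'wrist_torque': array([ 0.095,  0.026, -0.002]), 'grasp_force': np.float64(0.0), 'finger_gap': np.float64(85.64)}
top [ 267.09743748   20.73649858 1128.99046011] [-2.15208798  2.10815118 -0.23249227] [[407.69356929   0.         254.25579114]
 [  0.         407.69356929 194.68710297]
 [  0.           0.           1.        ]]
side [401.76065623 579.49361924 729.37645327] [-0.23628415  2.89321791 -1.08220116] [[372.16372959   0.         261.14561861]
 [  0.         372.16372959 197.42686172]
 [  0.           0.           1.        ]]
```

View pics/top0.png

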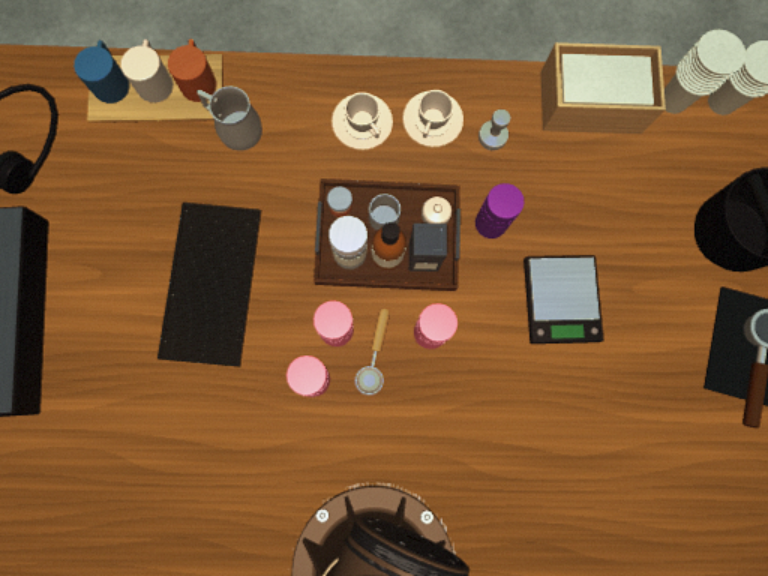

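View pics/side0.png

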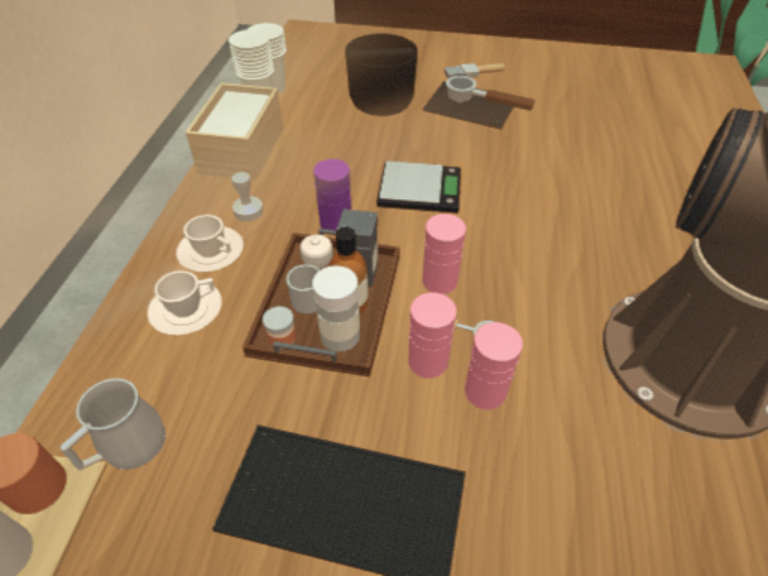

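The top view (1.5x) shows the tray at about (387,234). In its front row are the white-lidded round tin (349,235), the bottle (390,235) and the square tin (430,243). The cup is at (385,210), the spice jar at (340,200) and the sugar pot at (436,210). The mat is at (210,283) and the scale at (565,290).

Candidates for the round tin are the steel one at (349,235), pink ones at (333,322), (437,325) and (307,376), and a purple one at (500,210). The steel tin in the tray's front row fits, because pink and purple are excluded.

```bash
cat > h.py <<'E'
import numpy as np,cv2
from scipy.spatial.transform import Rotation as R
def ray(c,uv,z):
    uv=np.atleast_2d(np.asarray(uv,float)); K=c["intrinsics"]
    d=np.c_[(uv-K[:2,2])/[K[0,0],K[1,1]],np.ones(len(uv))]@R.from_rotvec(c["attitude"]).as_matrix().T
    o=np.asarray(c["xyz"]); return o+d*((z-o[2])/d[:,2])[:,None]
def cloud(c):
    z=c["z_map"];K=c["intrinsics"];v,u=np.mgrid[:z.shape[0],:z.shape[1]]
    p=np.stack([(u-K[0,2])/K[0,0]*z,(v-K[1,2])/K[1,1]*z,z],-1)
    P=p@R.from_rotvec(c["attitude"]).as_matrix().T+c["xyz"]; P[z==0]=np.nan; return P
def blobs(c,mask,z,amin=60):
    "ray-cast contours of mask on plane z: centre of min circle/rect"
    m=cv2.morphologyEx(mask.astype(np.uint8),cv2.MORPH_OPEN,np.ones((2,2)))
    out=[]
    for k in cv2.findContours(m,cv2.RETR_EXTERNAL,cv2.CHAIN_APPROX_NONE)[0]:
        if cv2.contourArea(k)<amin: continue
        p=ray(c,k[:,0,:],z)[:,:2].astype(np.float32)
        (r,sz,a)=cv2.minAreaRect(p); out.append((k[:,0].mean(0).round(),np.round(r,1),np.round(sz,1),round(a,1),np.round(cv2.minEnclosingCircle(p)[0],1)))
    return out
E
python3 - <<'E'
import pickle,cv2,numpy as np
from h import *
d=pickle.load(open("c0.pkl","rb"));c=d["top"];P=cloud(c);Z=P[...,2]
hsv=cv2.cvtColor(c["pixels"],cv2.COLOR_RGB2HSV);S,V=hsv[...,1],hsv[...,2]
print("wood z",np.nanmedian(Z[250:330,100:180]))
u=np.arange(512)[None]+0*Z;v=np.arange(384)[:,None]+0*Z
T=(u>205)&(u<308)&(v>118)&(v<195)
for nm,m,z in [("z>155",T&(Z>155),168),("z 128-145",T&(Z>122)&(Z<150),135),("z60-75",T&(Z>48)&(Z<76),62),
 ("mat",(u>95)&(u<180)&(v>125)&(v<250)&(V<60),8),("scaleplat",(u>345)&(u<405)&(v>165)&(v<225)&(S<70)&(V>110),25),("scaleall",(u>335)&(u<415)&(v>160)&(v<235)&(Z>12),25),
 ("trayall",(u>200)&(u<312)&(v>110)&(v<200)&(V<95)|T&(Z>20),28)]:
    print(nm)
    for b in blobs(c,m,z): print("  ",*b, )
print(P[155:166:5,222:242:5,2],"\n",P[150:170:4,252:270:4,2])
for n in d:
    im=d[n]["pixels"]; 
a=cv2.resize(d["top"]["pixels"][112:200,200:315],(690,528),interpolation=cv2.INTER_CUBIC)
cv2.imwrite("pics/crop.png",a[:,:,::-1])
E
```

```text
wood z 0.7599709593168882
z>155
   [261. 155.] [555.5 -16.5] [30.6 27. ] 1.0 [555.7 -15.5]
z 128-145
   [287. 160.] [552.6 -82.5] [56.1 59.4] 89.9 [553.2 -83.5]
   [233. 157.] [557.1  54.2] [65.6 60.7] 1.5 [557.7  54.7]
z60-75
   [293. 140.] [ 632.9 -104.2] [42.  44.2] 82.0 [ 631.6 -105.2]
   [255. 139.] [631.2  -3.1] [46.5 60.8] 50.1 [627.7  -7.3]
   [227. 133.] [647.6  73.7] [46.1 41.2] 1.6 [646.8  73.9]
mat
   [141. 191.] [496.5 312.6] [149.6 298.3] 85.8 [496.9 312.7]
scaleplat
   [377. 193.] [ 496.7 -344.7] [116.7 121.3] 2.4 [ 495.9 -344.6]
scaleall
   [376. 200.] [ 478.1 -342.9] [163.9 135. ] 2.7 [ 478.1 -342.8]
trayall
   [259. 157.] [592.8 -16. ] [269.5 206.7] 88.6 [593.4 -16.4]
[[139.84893118 139.35467346 139.62806752 140.05260969]
 [138.24528441 138.82613118 139.54608027 137.6569194 ]
 [111.86076619 140.18419511 134.94082939 136.96319406]] 
 [[ 52.42539227 168.49110274 169.75937306 167.92858761   7.78676144]
 [112.36866324 168.14924428 170.37616345 168.9186796    9.24708171]
 [115.81000813 162.3833465  168.79562147 167.12967283 113.90925389]
 [114.81660178 123.22672402 138.25311665 125.15068396 110.94953466]
 [108.11512753 121.91818248 116.5305327  113.14777269 102.3541314 ]]
```

View pics/crop.png

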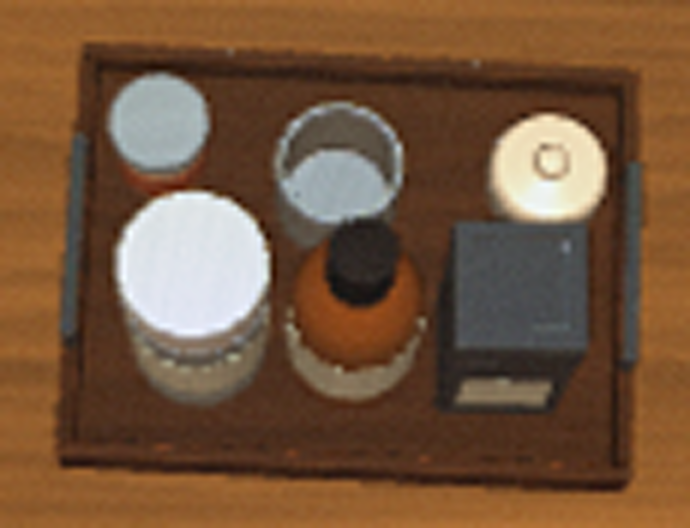

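The enlarged crop confirms the steel tin with the white lid at crop (193,265), the black bottle cap at (365,252), the square tin top at (520,284) and the cup rim at (340,165). I'll cast these with the right heights and cross-check with the side view.

```bash
python3 - <<'E'
import pickle,cv2,numpy as np
from h import *
d=pickle.load(open("c0.pkl","rb"));c=d["top"]
f=lambda x,y:(200+(x+.5)/6-.5,112+(y+.5)/6-.5)
for n,x,y,z in [("tin",193,265,138),("cap",364,252,168),("sq",520,284,132),("cup",340,165,68),("pot",547,165,56),("jar",159,120,61),
  ("traytl",85,45,28),("traytr",637,70,28),("traybr",630,485,28),("traybl",62,465,28)]:
    print(n,ray(c,f(x,y),z).round(1))
s=d["side"];P=cloud(s);Z=P[...,2];hsv=cv2.cvtColor(s["pixels"],cv2.COLOR_RGB2HSV);S,V=hsv[...,1],hsv[...,2]
u=np.arange(512)[None]+0*Z;v=np.arange(384)[:,None]+0*Z
T=(u>165)&(u<270)&(v>135)&(v<250)
for nm,m,z in [("tin",T&(Z>131)&(Z<146)&(S<60)&(V>120)&(u<242),138),("cap",T&(Z>164)&(Z<174),168),("sq",T&(Z>126)&(Z<138)&(u>225)&(V<140),132),("cup",T&(Z>55)&(Z<76)&(S<70),68),
 ("mat",(v>270)&(u<330)&(V<60),8)]:
    print(nm)
    for b in blobs(s,m,z,30): print("  ",*b)
E
```

```text
tin [[560.5  57.4 138. ]]
cap [[559.  -13.4 168. ]]
sq [[557.5 -81.  132. ]]
cup [[630.1  -5.4  68. ]]
pot [[ 636.8 -101.    56. ]]
jar [[651.9  77.8  61. ]]
traytl [[700.2 115.8  28. ]]
traytr [[ 695.  -147.1   28. ]]
traybr [[ 493.  -142.7   28. ]]
traybl [[496.3 118.7  28. ]]
tin
   [224. 190.] [557.3  63.1] [60.2 63.9] 11.4 [556.4  61.9]
cap
   [231. 157.] [556.1  -9.8] [26.5 29.3] 11.5 [556.4  -9.1]
sq
   [240. 149.] [552.  -75.4] [60.5 57.6] 89.8 [552.8 -75.4]
cup
   [227. 218.] [550.3  84.5] [56.9 29. ] 15.8 [553.   74.8]
   [187. 214.] [643.3  86.9] [44.  43.3] 9.7 [642.4  86.1]
   [201. 194.] [626.2  25.7] [17.9 45.5] 85.0 [625.8  21.3]
   [202. 181.] [635.2 -15.1] [53.9 25.8] 33.9 [631.2  -9.1]
mat
   [230. 337.] [496.8 317.7] [147.2 294.8] 86.0 [497.2 316.6]
```

```bash
cat >> h.py <<'E'
def plan(wps):
    "wps: [x,y,z,yaw_deg] yaw=world angle of tool y (mod 180), None=keep; prints tool-frame rows from the present pose"
    from bench import ctrl
    s=ctrl.sense();M=R.from_rotvec(s["eef_rot"]).as_matrix();yw=np.degrees(np.arctan2(M[1,1],M[0,1]))
    print("t %.1f pos"%s["t"],s["eef_pos"].round(1),"yaw %.1f tilt %.2f"%(yw,np.degrees(np.arccos(-M[2,2]))),"gap %.1f grip %.1f"%(s["finger_gap"],s["grasp_force"]),"j6 %.2f"%s["joints"][5],"F",s["contact_force"].round(1))
    for w in wps:
        sh=M.T@(np.array(w[:3],float)-s["eef_pos"])
        dy=0 if w[3] is None else -((w[3]-yw+90)%180-90)
        print("  ",sh.round(1),"turn %.3f"%np.radians(dy))
E
python3 -c "
from h import *
plan([(557,-12,330,-1)])"
```

```text
t 0.1 pos [210.4 614.6 230.7] yaw 71.1 tilt 0.06 gap 85.4 grip 0.0 j6 -0.05 F [-0.2  0.5 -0.8]
   [-530.9 -480.7  -98.8] turn 1.258
```

Call:
send_rows(
  moves=[0,0,-99,0.15,1,-531,-481,-99,1.258,1,-531,-481,-99,1.258,1,-531,-481,-99,1.258,1,-531,-481,-99,1.258,1,-531,-481,-99,1.258,1,-531,-481,-99,1.258,1,-531,-481,-99,1.258,1,-531,-481,-99,1.258,1,-531,-481,-99,1.258,1,-531,-481,-99,1.258,1,-531,-481,-99,1.258,1],
  force=40,
)

```text
t: 1.3
eef_pos: [476.4, 132.8, 319.0]
eef_rot: [-2.24, -2.202, -0.0]
contact_force: [0.6, 0.8, 0.0]
finger_gap: 85.5
grasp_force: 0.0
```

```bash
python3 -c "
from h import *
plan([(557,-12,330,-1)])"
```

```text
t 1.3 pos [476.4 132.8 319. ] yaw -1.0 tilt 0.00 gap 85.5 grip 0.0 j6 0.23 F [0.6 0.8 0. ]
   [-143.4   83.   -11. ] turn 0.000
```

Call:
send_rows(
  moves=[-143,83,-11,0,1,-143,83,-11,0,1,-143,83,-11,0,1,-143,83,-11,0,1,-143,83,-11,0,1,-143,83,-11,0,1],
)

```text
t: 1.9
eef_pos: [555.9, -9.2, 329.4]
eef_rot: [-2.24, -2.201, 0.001]
contact_force: [-0.4, 1.0, -0.2]
finger_gap: 85.3
grasp_force: 0.0
```

```bash
python3 - <<'E'
from h import *
from bench import ctrl
import pickle
c=ctrl.capture("wrist");pickle.dump(c,open("w0.pkl","wb"))
cv2.imwrite("pics/w0.png",cv2.resize(c["pixels"][:,:,::-1],None,fx=1.5,fy=1.5));print(c["xyz"],c["intrinsics"][0])
plan([(557,-12,330,-1)])
E
```

```text
[558.43781159  60.08345219 471.17680293] [291.48978802   0.         259.70917515]
t 1.9 pos [555.8  -8.7 329.5] yaw -1.0 tilt 0.06 gap 85.1 grip 0.0 j6 -0.05 F [0.4 0.6 0.2]
   [-3.3  1.3 -0.5] turn 0.001
```

View pics/w0.png

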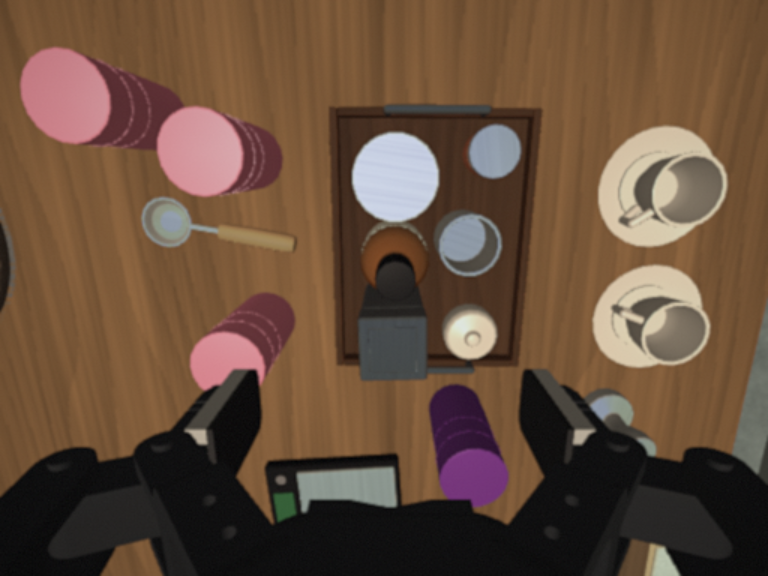

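The wrist view (1.5x) shows the lid at (396,177), the cap top at (394,280), the square top at (393,347) and the cup rim at (471,245). The fingers straddle the row in x.

```bash
python3 - <<'E'
from h import *
import pickle
c=pickle.load(open("w0.pkl","rb"));hsv=cv2.cvtColor(c["pixels"],cv2.COLOR_RGB2HSV);S,V=hsv[...,1],hsv[...,2]
g=lambda x,y:((x+.5)/1.5-.5,(y+.5)/1.5-.5)
for n,x,y,z in [("tin",396,177,138),("cap",394,280,168),("sq",393,347.5,132),("cup",471,245,68),("pot",470,333,56),("jar",494,151,61)]: print(n,ray(c,g(x,y),z)[0].round(1))
u=np.arange(512)[None]+0*V.astype(int);v=np.arange(384)[:,None]+0*u
Z=cloud(c)[...,2]
T=(u>220)&(u<300)&(v<260)
for n,m,z in [("tin",T&(Z>130)&(Z<150),138),("cap",T&(Z>155)&(Z<180),168),("sq",T&(Z>122)&(Z<140)&(v>205),132)]:
    for b in blobs(c,m,z): print(n,*b)
E
```

```text
tin [562.6  56.4 138. ]
cap [559.8 -14.1 168. ]
sq [558.3 -80.8 132. ]
cup [632.2  -6.5  68. ]
pot [636.3 -98.   56. ]
jar [651.2  76.2  61. ]
tin [262. 234.] [558.4 -81.3] [54.3 55.9] 0.3 [558.4 -82.1]
tin [264. 119.] [562.8  54.3] [61.8 62.1] 89.0 [562.9  54.5]
cap [264. 187.] [561.5 -14.9] [30.9 27.9] 88.5 [561.5 -14.9]
sq [262. 232.] [558.8 -82.5] [57.  59.7] 0.3 [559.  -82.6]
```

```bash
python3 -c "
from h import *
plan([(559.5,-13.5,250,-1),(559.5,-13.5,130,-1)])"
```

```text
t 1.9 pos [555.8  -8.7 329.5] yaw -1.0 tilt 0.06 gap 85.1 grip 0.0 j6 -0.05 F [0.4 0.6 0.2]
   [-4.8  3.9 79.5] turn 0.001
   [ -4.9   4.  199.5] turn 0.001
```

Call:
send_rows(
  moves=[-5,4,50,0,1,-5,4,90,0,1,-5,4,130,0,1,-5,4,160,0,1,-5,4,180,0,1,-5,4,195,0,1,-5,4,200,0,1,-5,4,200,0,1,-5,4,200,0,1],
)

```text
t: 2.85
eef_pos: [560.7, -14.1, 130.7]
eef_rot: [2.239, 2.203, 0.001]
contact_force: [1.0, -0.3, 0.1]
finger_gap: 85.0
grasp_force: 0.0
```

```bash
python3 -c "
from h import *
plan([(559.5,-13.5,130,-1)])"
```

```text
t 2.9 pos [560.7 -14.1 130.7] yaw -0.9 tilt 0.05 gap 85.0 grip 0.0 j6 -0.06 F [ 1.  -0.3  0.1]
   [ 0.6 -1.2  0.7] turn 0.001
```

Call:
send_rows(
  moves=[0,0,0,0,0,0,0,0,0,0,0,0,0,0,0,0,0,0,0,0,0,0,0,0,0,0,0,0,0,0,0,0,0,0,0,0,0,0,0,0],
  force=40,
)

```text
t: 3.65
eef_pos: [560.4, -14.8, 130.2]
eef_rot: [2.24, 2.202, 0.0]
contact_force: [-2.1, 0.6, 6.8]
finger_gap: 29.3
grasp_force: 39.1
```

```bash
python3 -c "
from h import *
plan([(560.7,-14.1,330,-1),(497,314,330,-1),(497,314,130,-1)])"
```

```text
t 3.6 pos [560.4 -14.8 130.2] yaw -1.0 tilt 0.01 gap 29.3 grip 39.1 j6 -0.06 F [-2.1  0.6  6.8]
   [   0.7    0.3 -199.8] turn 0.000
   [ 327.7  -69.  -199.8] turn 0.000
   [ 3.277e+02 -6.900e+01  2.000e-01] turn 0.000
```

Call:
send_rows(
  moves=[0,0,-20,0,0,0,0,-50,0,0,0,0,-85,0,0,0,0,-120,0,0,0,0,-150,0,0,10,-2,-170,0,0,35,-7,-175,0,0,70,-15,-175,0,0,105,-22,-175,0,0,140,-29,-175,0,0,175,-37,-175,0,0,210,-44,-175,0,0],
  force=60,
)

```text
t: 4.85
eef_pos: [519.1, 197.2, 304.6]
eef_rot: [-2.24, -2.202, 0.001]
contact_force: [0.9, -0.1, -3.5]
finger_gap: 28.7
grasp_force: 60.0
```

```bash
python3 -c "
from h import *
plan([(497,314,305,-1),(497,314,131,-1)])"
```

```text
t 4.8 pos [519.1 197.2 304.6] yaw -1.0 tilt 0.04 gap 28.7 grip 60.0 j6 0.33 F [ 0.9 -0.1 -3.5]
   [116.4 -24.1  -0.5] turn 0.000
   [116.4 -24.  173.5] turn 0.000
```

Call:
send_rows(
  moves=[35,-7,0,0,0,70,-15,0,0,0,100,-20,0,0,0,116,-24,0,0,0,116,-24,30,0,0,116,-24,70,0,0,116,-24,110,0,0,116,-24,140,0,0,116,-24,158,0,0,116,-24,167,0,0,116,-24,171,0,0,116,-24,172,0,0],
)

```text
t: 6.05
eef_pos: [498.3, 312.4, 133.1]
eef_rot: [2.24, 2.202, 0.001]
contact_force: [-0.9, -0.5, -2.8]
finger_gap: 28.9
grasp_force: 59.9
```

```bash
python3 -c "
from h import *
plan([(497,314,130.5,-1)])"
```

```text
t 6.0 pos [498.3 312.4 133.1] yaw -1.0 tilt 0.02 gap 28.9 grip 59.9 j6 0.53 F [-0.9 -0.5 -2.8]
   [ 1.6 -1.3  2.6] turn 0.000
```

Set down the last 2 mm, open, and rise.

Call:
send_rows(
  moves=[0,0,2,0,0,0,0,2,0,0,0,0,2,0,0,0,0,2,0,0.4,0,0,2,0,0.7,0,0,2,0,1,0,0,2,0,1,0,0,2,0,1,0,0,-40,0,1,0,0,-90,0,1,0,0,-140,0,1,0,0,-170,0,1],
)

```text
t: 7.25
eef_pos: [498.7, 312.8, 306.9]
eef_rot: [2.239, 2.202, 0.006]
contact_force: [-0.5, 0.2, 0.1]
finger_gap: 85.7
grasp_force: 0.0
```

```bash
python3 -c "
from h import *
plan([(561,57,305,-1),(561,57,86,-1)])"
```

```text
t 7.2 pos [498.7 312.8 306.9] yaw -1.0 tilt 0.23 gap 85.7 grip 0.0 j6 0.53 F [-0.5  0.2  0.1]
   [-254.8   66.6    1.6] turn 0.001
   [-255.2   65.8  220.6] turn 0.001
```

Call:
send_rows(
  moves=[-50,13,0,0,1,-100,26,0,0,1,-150,39,0,0,1,-200,52,0,0,1,-240,62,0,0,1,-255,66,2,0,1,-255,66,2,0,1,-255,66,2,0,1,-255,66,2,0,1],
)

```text
t: 8.15
eef_pos: [559.3, 57.6, 300.8]
eef_rot: [-2.239, -2.204, -0.0]
contact_force: [0.4, 0.7, 0.1]
finger_gap: 85.2
grasp_force: 0.0
```

```bash
python3 -c "
from h import *
plan([(561,57,86,-1)])"
```

```text
t 8.2 pos [559.3  57.6 300.8] yaw -0.9 tilt 0.02 gap 85.2 grip 0.0 j6 0.06 F [0.4 0.7 0.1]
   [ -0.7   1.7 214.8] turn 0.002
```

Call:
send_rows(
  moves=[-1,2,45,0,1,-1,2,90,0,1,-1,2,130,0,1,-1,2,165,0,1,-1,2,190,0,1,-1,2,206,0,1,-1,2,214,0,1,-1,2,214,0,1,-1,2,214,0,1],
)

```text
t: 9.05
eef_pos: [562.0, 55.9, 87.5]
eef_rot: [2.239, 2.203, 0.001]
contact_force: [0.6, -0.1, 0.0]
finger_gap: 85.4
grasp_force: 0.0
```

Call:
send_rows(
  moves=[0,0,0,0,0,0,0,0,0,0,0,0,0,0,0,0,0,0,0,0,0,0,0,0,0,0,0,0,0,0,0,0,0,0,0],
  force=40,
)

```text
t: 9.75
eef_pos: [562.1, 55.3, 88.0]
eef_rot: [2.24, 2.202, 0.002]
contact_force: [-2.9, 1.0, 10.2]
finger_gap: 63.1
grasp_force: 41.4
```

```bash
python3 -c "
from h import *
plan([(605,306,250,-1),(605,306,86,-1)])"
```

```text
t 9.8 pos [562.1  55.3  88. ] yaw -1.0 tilt 0.09 gap 63.1 grip 41.4 j6 0.06 F [-2.9  1.  10.2]
   [ 251.4   38.9 -161.9] turn 0.000
   [251.4  38.6   2.1] turn 0.000
```

Call:
send_rows(
  moves=[0,0,-15,0,0,0,0,-45,0,0,0,0,-80,0,0,5,1,-110,0,0,25,4,-120,0,0,60,9,-120,0,0,100,15,-120,0,0,140,22,-120,0,0,180,28,-120,0,0,215,33,-120,0,0,240,37,-120,0,0,251,39,-120,0,0],
  force=50,
)

```text
t: 10.95
eef_pos: [604.9, 307.9, 207.1]
eef_rot: [-2.238, -2.204, -0.001]
contact_force: [0.3, 0.7, -1.3]
finger_gap: 63.1
grasp_force: 55.7
```

```bash
python3 -c "
from h import *
plan([(605,306,88,-1)])"
```

```text
t 10.9 pos [604.9 307.9 207.1] yaw -0.9 tilt 0.05 gap 63.1 grip 55.7 j6 0.44 F [ 0.3  0.7 -1.3]
   [-1.900e+00  1.000e-01  1.191e+02] turn 0.002
```

Call:
send_rows(
  moves=[0,0,30,0,0,0,0,65,0,0,0,0,92,0,0,0,0,108,0,0,0,0,115,0,0,0,0,117,0,0,0,0,117,0,0,0,0,117,0,0],
)

```text
t: 11.75
eef_pos: [605.6, 305.8, 91.1]
eef_rot: [2.24, 2.202, 0.003]
contact_force: [-0.2, -0.4, -2.0]
finger_gap: 63.0
grasp_force: 55.6
```

```bash
python3 -c "
from h import *
plan([(605,306,88,-1)])"
```

```text
t 11.8 pos [605.6 305.8  91.1] yaw -1.0 tilt 0.11 gap 63.0 grip 55.6 j6 0.44 F [-0.2 -0.4 -2. ]
   [ 0.2 -0.6  3.1] turn 0.000
```

Tin release TCP is about (605.6,305.8,88).

Call:
send_rows(
  moves=[0,0,2,0,0,0,0,3,0,0,0,0,3,0,0,0,0,3,0,0.85,0,0,3,0,0.9,0,0,3,0,1,0,0,3,0,1,0,0,0,0,1,0,0,-30,0,1,0,0,-70,0,1,0,0,-110,0,1,0,0,-130,0,1],
)

```text
t: 12.95
eef_pos: [606.0, 306.1, 223.8]
eef_rot: [2.239, 2.201, 0.006]
contact_force: [0.8, 0.3, 0.7]
finger_gap: 85.4
grasp_force: 0.0
```

```bash
python3 -c "
from h import *
plan([(558.5,-80.5,240,-1),(558.5,-80.5,84,-1)])"
```

```text
t 12.9 pos [606.  306.1 223.8] yaw -1.0 tilt 0.24 gap 85.4 grip 0.0 j6 0.44 F [0.8 0.3 0.7]
   [-387.3  -40.9  -17.1] turn 0.000
   [-387.6  -41.4  138.9] turn 0.000
```

Call:
send_rows(
  moves=[-30,-3,-16,0,1,-80,-8,-16,0,1,-130,-14,-16,0,1,-180,-19,-16,0,1,-230,-24,-16,0,1,-280,-29,-16,0,1,-330,-35,-16,0,1,-370,-39,-16,0,1,-387,-41,-16,0,1,-387,-41,-16,0,1,-387,-41,-16,0,1,-387,-41,-16,0,1],
)

```text
t: 14.15
eef_pos: [557.4, -79.8, 235.9]
eef_rot: [-2.239, -2.203, -0.0]
contact_force: [-0.6, 0.2, 0.9]
finger_gap: 85.1
grasp_force: 0.0
```

```bash
python3 -c "
from h import *
plan([(558.5,-80.5,84,-1)])"
```

```text
t 14.2 pos [557.4 -79.8 235.9] yaw -0.9 tilt 0.01 gap 85.1 grip 0.0 j6 -0.18 F [-0.6  0.2  0.9]
   [ -0.8   1.1 151.9] turn 0.001
```

Call:
send_rows(
  moves=[-1,1,40,0,1,-1,1,80,0,1,-1,1,110,0,1,-1,1,135,0,1,-1,1,148,0,1,-1,1,152,0,1,-1,1,152,0,1,-1,1,152,0,1],
)

```text
t: 14.95
eef_pos: [559.1, -81.6, 84.9]
eef_rot: [2.239, 2.202, 0.001]
contact_force: [0.7, -0.2, 0.2]
finger_gap: 85.6
grasp_force: 0.0
```

Call:
send_rows(
  moves=[0,0,0,0,0,0,0,0,0,0,0,0,0,0,0,0,0,0,0,0,0,0,0,0,0,0,0,0,0,0,0,0,0,0,0],
  force=40,
)

```text
t: 15.65
eef_pos: [558.7, -81.8, 84.8]
eef_rot: [2.24, 2.202, 0.001]
contact_force: [-2.6, 1.3, 10.2]
finger_gap: 58.1
grasp_force: 40.5
```

```bash
python3 -c "
from h import *
plan([(389,322,250,-1),(389,322,84,-1)])"
```

```text
t 15.7 pos [558.7 -81.8  84.8] yaw -1.0 tilt 0.07 gap 58.1 grip 40.5 j6 -0.18 F [-2.6  1.3 10.2]
   [ 400.8 -176.3 -165.5] turn 0.000
   [ 400.9 -176.5    0.5] turn 0.000
```

Call:
send_rows(
  moves=[0,0,-15,0,0,0,0,-45,0,0,0,0,-85,0,0,0,0,-125,0,0,5,-2,-155,0,0,25,-11,-168,0,0,55,-24,-170,0,0,92,-40,-170,0,0,132,-58,-170,0,0,172,-76,-170,0,0,212,-93,-170,0,0,252,-111,-170,0,0],
  force=50,
)

```text
t: 16.85
eef_pos: [450.6, 173.5, 254.2]
eef_rot: [2.241, 2.202, 0.001]
contact_force: [1.3, 0.6, -3.3]
finger_gap: 57.7
grasp_force: 55.1
```

```bash
python3 -c "
from h import *
plan([(389,322,255,-1),(389,322,84.8,-1)])"
```

```text
t 16.9 pos [450.6 173.5 254.2] yaw -1.0 tilt 0.04 gap 57.7 grip 55.1 j6 0.32 F [ 1.3  0.6 -3.3]
   [147.4 -64.2  -0.8] turn 0.000
   [147.4 -64.3 169.4] turn 0.000
```

Call:
send_rows(
  moves=[38,-16,0,0,0,76,-33,0,0,0,112,-49,0,0,0,137,-60,0,0,0,147,-64,0,0,0,147,-64,20,0,0,147,-64,60,0,0,147,-64,100,0,0,147,-64,135,0,0,147,-64,155,0,0,147,-64,165,0,0,147,-64,167,0,0],
)

```text
t: 18.05
eef_pos: [390.0, 319.7, 86.2]
eef_rot: [-2.241, -2.202, 0.002]
contact_force: [0.1, -0.0, -3.1]
finger_gap: 57.5
grasp_force: 55.0
```

```bash
python3 -c "
from h import *
plan([(389,322,84.8,-1)])"
```

```text
t 18.1 pos [390.  319.7  86.2] yaw -1.0 tilt 0.07 gap 57.5 grip 55.0 j6 0.64 F [ 0.1 -0.  -3.1]
   [ 2.3 -1.   1.4] turn 0.000
```

Call:
send_rows(
  moves=[0,0,2,0,0,0,0,2,0,0,0,0,2,0,0,0,0,2,0,0.85,0,0,2,0,0.9,0,0,2,0,1,0,0,2,0,1,0,0,0,0,1,0,0,-30,0,1,0,0,-70,0,1,0,0,-110,0,1,0,0,-150,0,1],
)

```text
t: 19.25
eef_pos: [389.8, 320.0, 238.5]
eef_rot: [-2.24, -2.202, 0.0]
contact_force: [0.3, 0.6, 0.0]
finger_gap: 85.6
grasp_force: 0.0
```

```bash
python3 - <<'E'
from h import *
from bench import ctrl
c=ctrl.capture("top");s=ctrl.capture("side")
cv2.imwrite("pics/m.png",np.hstack([cv2.resize(x["pixels"][a:b,l:r,::-1],(400,400)) for x,a,b,l,r in((c,100,250,80,315),(s,120,384,130,394))]))
plan([(631,-6,200,-1)])
E
```

```text
t 19.4 pos [392.2 321.8 241.9] yaw -1.0 tilt 0.45 gap 85.4 grip 0.0 j6 0.64 F [-0.1 -1.  -0.3]
   [-323.9  244.1   41.9] turn 0.000
```

View pics/m.png

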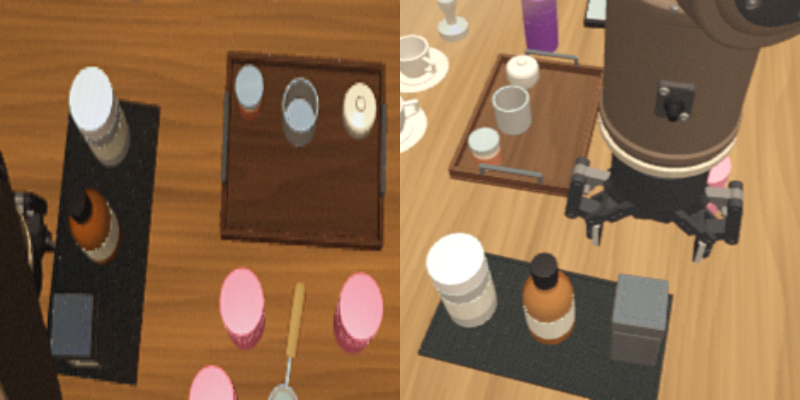

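The picture shows all three upright on the mat: tin at (462,280), bottle at (550,300) and square tin at (640,318). The cup, jar and pot are undisturbed on the tray. Next is the cup.

Call:
send_rows(
  moves=[-40,30,0,0,1,-80,60,0,0,1,-120,90,0,0,1,-160,120,0,0,1,-200,150,0,0,1,-240,180,0,0,1,-280,210,0,0,1,-310,234,20,0,1,-324,244,40,0,1,-324,244,40,0,1,-324,244,40,0,1,-324,244,40,0,1],
)

```text
t: 20.55
eef_pos: [628.3, -7.0, 197.5]
eef_rot: [2.239, 2.203, 0.0]
contact_force: [-0.7, 0.8, -0.1]
finger_gap: 85.3
grasp_force: 0.0
```

```bash
python3 -c "
from h import *
plan([(631,-6,36,-1)])"
```

```text
t 20.6 pos [628.3  -7.  197.5] yaw -0.9 tilt 0.02 gap 85.3 grip 0.0 j6 -0.04 F [-0.7  0.8 -0.1]
   [  1.    2.7 161.5] turn 0.001
```

Call:
send_rows(
  moves=[1,3,40,0,1,1,3,80,0,1,1,3,115,0,1,1,3,140,0,1,1,3,155,0,1,1,3,160,0,1,1,3,160,0,1,1,3,160,0,1,1,3,160,0,1],
)

```text
t: 21.45
eef_pos: [632.4, -6.9, 38.2]
eef_rot: [2.239, 2.201, 0.002]
contact_force: [-0.5, -0.7, 0.8]
finger_gap: 85.7
grasp_force: 0.0
```

Call:
send_rows(
  moves=[0,0,0,0,0,0,0,0,0,0,0,0,0,0,0,0,0,0,0,0,0,0,0,0,0,0,0,0,0,0,0,0,0,0,0],
  force=25,
)

```text
t: 22.15
eef_pos: [631.9, -7.0, 37.7]
eef_rot: [2.24, 2.202, 0.001]
contact_force: [-4.1, 0.2, 10.7]
finger_gap: 58.4
grasp_force: 24.7
```

```bash
python3 -c "
from h import *
plan([(496.5,-344.7,300,-1)])"
```

```text
t 22.1 pos [631.9  -7.   37.7] yaw -1.0 tilt 0.05 gap 58.4 grip 24.7 j6 -0.04 F [-4.1  0.2 10.7]
   [-340.  -129.4 -262.4] turn 0.000
```

Call:
send_rows(
  moves=[0,0,-15,0,0,0,0,-50,0,0,0,0,-95,0,0,0,0,-140,0,0,-5,-2,-170,0,0,-30,-11,-180,0,0,-70,-27,-180,0,0,-112,-43,-180,0,0,-154,-59,-180,0,0,-196,-75,-180,0,0,-220,-84,-180,0,0,-220,-84,-180,0,0],
  force=30,
)

```text
t: 23.35
eef_pos: [542.5, -228.5, 217.8]
eef_rot: [2.243, 2.198, -0.001]
contact_force: [-0.4, 0.4, -1.2]
finger_gap: 57.9
grasp_force: 32.6
```

```bash
python3 - <<'E'
from h import *
from bench import ctrl
for n in("wrist","top"):
    c=ctrl.capture(n);Z=cloud(c);h=cv2.cvtColor(c["pixels"],cv2.COLOR_RGB2HSV)
    m=(h[...,1]<70)&(h[...,2]>100)&(abs(Z[...,2]-25)<10)&(Z[...,1]<-260)&(Z[...,1]>-430)&(Z[...,0]<580)&(Z[...,0]>400)
    for b in blobs(c,m,25): print(n,*b)
    if n=="wrist":cv2.imwrite("pics/w1.png",c["pixels"][:,:,::-1])
plan([(496.5,-344.7,217.7,-1)])
E
```

```text
wrist [193. 233.] [ 463.8 -301.6] [45.1 32.4] 3.1 [ 464.3 -301.7]
t 23.4 pos [ 543.6 -226.   217.6] yaw -1.1 tilt 0.03 gap 58.0 grip 32.7 j6 -0.43 F [ 0.3  0.1 -0.9]
   [-1.196e+02 -4.490e+01 -1.000e-01] turn -0.001
```

View pics/w1.png

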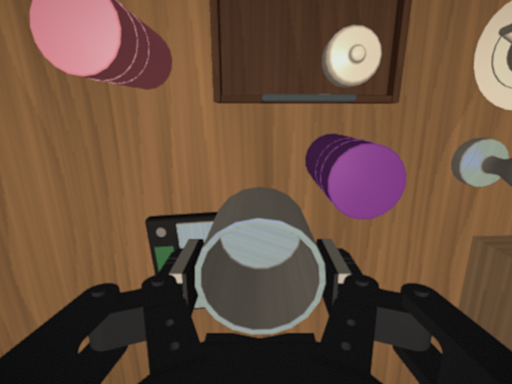

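The wrist view shows the cup held level, rim centred at (260,275). The scale's platform corner is visible at about (178,223), so I'll cross-check with it.

```bash
python3 - <<'E'
from h import *
from bench import ctrl
c=ctrl.capture("wrist")
print("corner",ray(c,(178,223),25).round(1),"cup rim",ray(c,(260,275),248).round(1),ctrl.sense()["eef_pos"].round(1))
for a in(2.4,-2.4): print("expected corner",np.array([496.5,-344.7])+R.from_euler("z",a,degrees=True).as_matrix()[:2,:2]@[-59,61])
E
```

```text
corner [[ 443.9 -282.5   25. ]] cup rim [[ 544.9 -223.   248. ]] [ 543.9 -225.2  217.4]
expected corner [ 434.99733815 -286.22417093]
expected corner [ 440.1061679  -281.28284379]
```

```bash
python3 - <<'E'
from h import *
import pickle
c=pickle.load(open("w0.pkl","rb"))
g=lambda x,y:((x+.5)/1.5-.5,(y+.5)/1.5-.5)
print("w0 corners",ray(c,[g(297,472),g(396,468)],25).round(1))
t=pickle.load(open("c0.pkl","rb"))["top"]
m=cv2.resize(t["pixels"][160:235,340:410],(560,600),interpolation=cv2.INTER_CUBIC);cv2.imwrite("pics/sc.png",m[:,:,::-1])
h=cv2.cvtColor(t["pixels"],cv2.COLOR_RGB2HSV);k=((h[...,1]<70)&(h[...,2]>110)).astype(np.uint8);k[:, :345]=0;k[:,405:]=0;k[:165]=0;k[225:]=0
q=max(cv2.findContours(k,0,2)[0],key=cv2.contourArea);b=cv2.boxPoints(cv2.minAreaRect(q));print("top px",b.round(1).tolist());print(ray(t,b,25).round(1))
E
```

```text
w0 corners [[ 440.4 -283.9   25. ]
 [ 559.3 -280.3   25. ]]
top px [[352.79998779296875, 172.0], [397.79998779296875, 170.6999969482422], [399.1000061035156, 212.0], [354.1000061035156, 213.3000030517578]]
[[ 555.3 -279.4   25. ]
 [ 562.4 -407.1   25. ]
 [ 444.6 -404.7   25. ]
 [ 438.1 -279.6   25. ]]
```

View pics/sc.png

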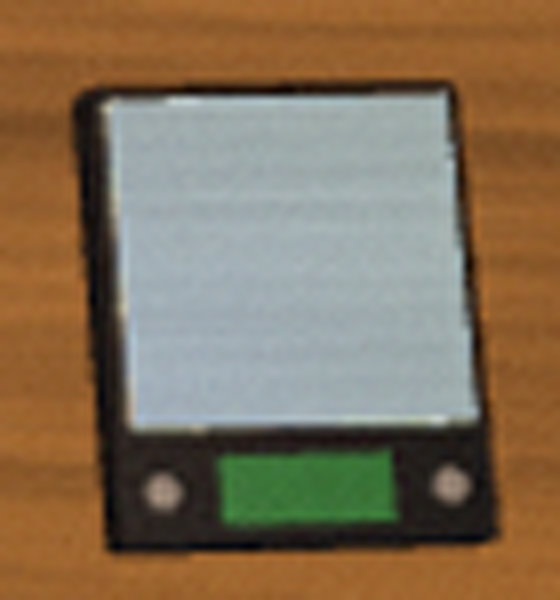

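The zoom shows the platform clean and full, with its centre at crop (290,259). The views put the centre at about (500,-343.5), which is well within tolerance.

```bash
python3 -c "
from h import *
plan([(499.5,-345,217.7,-1),(499.5,-345,54.7,-1)])"
```

```text
t 23.5 pos [ 543.9 -225.2  217.4] yaw -1.0 tilt 0.03 gap 57.9 grip 32.7 j6 -0.43 F [ 0.3 -0.1 -0.5]
   [-120.5  -42.3   -0.3] turn -0.000
   [-120.5  -42.3  162.7] turn -0.000
```

Call:
send_rows(
  moves=[-35,-12,0,0,0,-75,-26,0,0,0,-108,-38,0,0,0,-120,-42,0,0,0,-120,-42,20,0,0,-120,-42,55,0,0,-120,-42,95,0,0,-120,-42,130,0,0,-120,-42,150,0,0,-120,-42,158,0,0,-120,-42,160,0,0,-120,-42,160,0,0],
)

```text
t: 24.7
eef_pos: [500.6, -344.6, 57.6]
eef_rot: [2.239, 2.203, 0.0]
contact_force: [0.5, 0.4, -0.5]
finger_gap: 58.2
grasp_force: 32.7
```

```bash
python3 -c "
from h import *
plan([(499.5,-345,54.7,-1)])"
```

```text
t 24.7 pos [ 500.6 -344.6   57.6] yaw -0.9 tilt 0.05 gap 58.2 grip 32.7 j6 -0.64 F [ 0.5  0.4 -0.5]
   [-0.5 -1.1  2.9] turn 0.001
```

Call:
send_rows(
  moves=[0,0,2,0,0,0,0,3,0,0,0,0,3,0,0,0,0,3,0,0.8,0,0,3,0,0.9,0,0,3,0,1,0,0,3,0,1,0,0,0,0,1,0,0,-30,0,1,0,0,-75,0,1,0,0,-120,0,1,0,0,-165,0,1],
)

```text
t: 25.9
eef_pos: [499.5, -344.5, 223.7]
eef_rot: [-2.24, -2.202, 0.0]
contact_force: [1.0, -1.2, -0.2]
finger_gap: 85.3
grasp_force: 0.0
```

```bash
python3 -c "
from h import *
plan([(500,-100,280,-1),(440,200,280,-1),(390,319.7,280,-1)])"
```

```text
t 25.9 pos [ 499.5 -344.5  223.7] yaw -1.0 tilt 0.01 gap 85.3 grip 0.0 j6 -0.64 F [ 1.  -1.2 -0.2]
   [244.5  -3.7 -56.2] turn 0.000
   [543.4 -68.8 -56.2] turn 0.000
   [ 662.3 -120.8  -56.2] turn 0.000
```

Call:
send_rows(
  moves=[45,0,-40,0,1,95,0,-56,0,1,145,-1,-56,0,1,195,-2,-56,0,1,244,-4,-56,0,1,294,-14,-56,0,1,344,-25,-56,0,1,394,-36,-56,0,1,444,-47,-56,0,1,494,-58,-56,0,1,543,-69,-56,0,1,543,-69,-56,0,1],
)

```text
t: 27.1
eef_pos: [438.8, 203.0, 278.2]
eef_rot: [-2.237, -2.205, -0.001]
contact_force: [0.7, -1.0, -0.0]
finger_gap: 85.3
grasp_force: 0.0
```

```bash
python3 - <<'E'
from h import *
from bench import ctrl
c=ctrl.capture("top")
m=cv2.resize(c["pixels"][150:240,335:415],(533,600),interpolation=cv2.INTER_CUBIC);cv2.imwrite("pics/sc2.png",m[:,:,::-1])
plan([(390,319.7,280,-1),(390,319.7,84.8,-1)])
E
```

```text
t 27.1 pos [438.8 203.4 278.1] yaw -0.8 tilt 0.07 gap 85.6 grip 0.0 j6 0.38 F [-1.2  1.3  1. ]
   [115.6 -50.5  -1.8] turn 0.003
   [115.4 -50.5 193.4] turn 0.003
```

View pics/sc2.png

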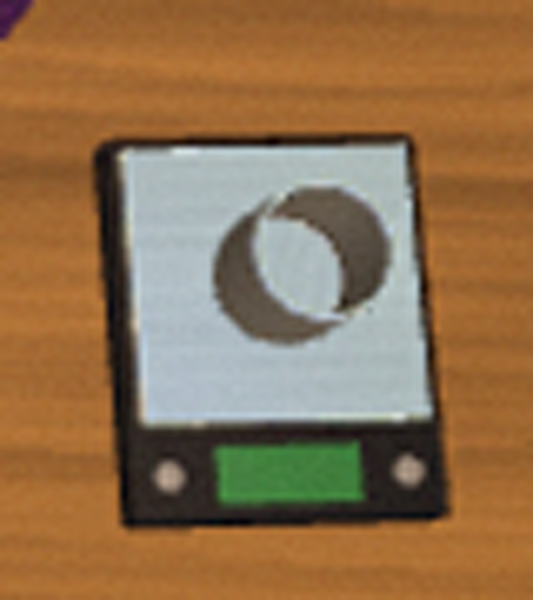

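The cup stands upright. Its base centre is at crop (284,274) against the platform centre at (276,283), so it is about 5 mm off, within the 15 mm tolerance. Now the square tin goes back.

Call:
send_rows(
  moves=[45,-20,0,0,1,90,-40,0,0.003,1,115,-50,0,0.003,1,115,-50,10,0.003,1,115,-50,50,0.003,1,115,-50,95,0.003,1,115,-50,140,0.003,1,115,-50,170,0.003,1,115,-50,187,0.003,1,115,-50,193,0.003,1,115,-50,193,0.003,1,115,-50,193,0.003,1],
)

```text
t: 28.35
eef_pos: [392.7, 315.1, 85.6]
eef_rot: [2.244, 2.199, 0.002]
contact_force: [-0.2, 0.5, 0.4]
finger_gap: 85.5
grasp_force: 0.0
```

```bash
python3 -c "
from h import *
plan([(390,319.7,84.8,-1)])"
```

```text
t 28.4 pos [392.7 315.1  85.6] yaw -1.2 tilt 0.06 gap 85.5 grip 0.0 j6 0.64 F [-0.2  0.5  0.4]
   [ 4.5 -2.8  0.8] turn -0.003
```

Call:
send_rows(
  moves=[4.5,-2.8,1,-0.003,1,4.5,-2.8,1,-0.003,1,4.5,-2.8,1,-0.003,1,4.5,-2.8,1,-0.003,0,4.5,-2.8,1,-0.003,0,4.5,-2.8,1,-0.003,0,4.5,-2.8,1,-0.003,0,4.5,-2.8,1,-0.003,0,4.5,-2.8,1,-0.003,0,4.5,-2.8,1,-0.003,0],
  force=50,
)

```text
t: 29.35
eef_pos: [389.3, 319.8, 84.2]
eef_rot: [2.24, 2.203, 0.0]
contact_force: [-2.5, -0.5, 9.0]
finger_gap: 58.1
grasp_force: 51.8
```

```bash
python3 -c "
from h import *
plan([(558.7,-81.8,254,-1)])"
```

```text
t 29.4 pos [389.3 319.8  84.2] yaw -1.0 tilt 0.02 gap 58.1 grip 51.8 j6 0.64 F [-2.5 -0.5  9. ]
   [-398.7  176.2 -169.9] turn 0.001
```

Call:
send_rows(
  moves=[0,0,-15,0,0,0,0,-45,0,0,0,0,-85,0,0,0,0,-125,0,0,-5,2,-155,0,0,-25,11,-168,0,0,-55,24,-170,0,0,-92,40,-170,0,0,-132,58,-170,0,0,-172,76,-170,0,0,-212,93,-170,0,0,-252,111,-170,0,0],
)

```text
t: 30.55
eef_pos: [496.0, 64.1, 253.7]
eef_rot: [-2.24, -2.202, 0.0]
contact_force: [0.9, -0.1, -2.3]
finger_gap: 57.2
grasp_force: 55.0
```

Call:
send_rows(
  moves=[-40,18,0,0,0,-80,35,0,0,0,-115,51,0,0,0,-138,61,0,0,0,-147,65,0,0,0,-147,65,0,0,0,-147,65,0,0,0,-147,65,0,0,0],
)

```text
t: 31.35
eef_pos: [557.9, -81.0, 253.8]
eef_rot: [-2.239, -2.203, 0.0]
contact_force: [-0.7, -0.3, -2.8]
finger_gap: 57.6
grasp_force: 55.0
```

```bash
python3 -c "
from h import *
plan([(558.7,-81.8,84.5,-1)])"
```

```text
t 31.4 pos [557.9 -81.  253.8] yaw -0.9 tilt 0.03 gap 57.6 grip 55.0 j6 -0.18 F [-0.7 -0.3 -2.8]
   [ -0.9   0.9 169.3] turn 0.002
```

Call:
send_rows(
  moves=[-1,1,30,0,0,-1,1,70,0,0,-1,1,110,0,0,-1,1,140,0,0,-1,1,158,0,0,-1,1,165,0,0,-1,1,167,0,0,-1,1,167,0,0,-1,1,167,0,0,-1,1,167,0,0],
)

```text
t: 32.35
eef_pos: [560.0, -83.2, 87.8]
eef_rot: [2.239, 2.202, 0.001]
contact_force: [0.1, 0.3, -1.6]
finger_gap: 57.4
grasp_force: 54.9
```

```bash
python3 -c "
from h import *
plan([(558.7,-81.8,84.5,-1)])"
```

```text
t 32.4 pos [560.  -83.2  87.8] yaw -1.0 tilt 0.09 gap 57.4 grip 54.9 j6 -0.18 F [ 0.1  0.3 -1.6]
   [ 1.4 -1.4  3.3] turn 0.001
```

Call:
send_rows(
  moves=[1.3,-1.3,2,0,0,1.3,-1.3,3,0,0,1.3,-1.3,3,0,0,1.3,-1.3,3,0,0.8,1.3,-1.3,3,0,0.9,1.3,-1.3,3,0,1,1.3,-1.3,3,0,1,1.3,-1.3,0,0,1,1.3,-1.3,-30,0,1,1.3,-1.3,-75,0,1,1.3,-1.3,-120,0,1,1.3,-1.3,-150,0,1],
)

```text
t: 33.55
eef_pos: [558.9, -82.0, 240.1]
eef_rot: [2.239, 2.201, 0.002]
contact_force: [1.7, 0.1, -1.1]
finger_gap: 85.3
grasp_force: 0.0
```

```bash
python3 -c "
from h import *
plan([(605.6,305.8,240,-1),(605.6,305.8,88,-1)])"
```

```text
t 33.5 pos [558.9 -82.  240.1] yaw -1.0 tilt 0.16 gap 85.3 grip 0.0 j6 -0.18 F [ 1.7  0.1 -1.1]
   [3.886e+02 4.020e+01 1.000e-01] turn 0.000
   [388.6  39.7 152.1] turn 0.000
```

Call:
send_rows(
  moves=[40,4,0,0,1,90,9,0,0,1,140,14,0,0,1,190,20,0,0,1,240,25,0,0,1,290,30,0,0,1,340,35,0,0,1,375,39,0,0,1,388,40,0,0,1,388,40,0,0,1,388,40,0,0,1,388,40,0,0,1],
)

```text
t: 34.75
eef_pos: [604.7, 303.9, 236.9]
eef_rot: [2.241, 2.201, -0.001]
contact_force: [-0.0, -0.1, 0.1]
finger_gap: 85.5
grasp_force: 0.0
```

```bash
python3 -c "
from h import *
plan([(605.6,305.8,88,-1)])"
```

```text
t 34.8 pos [604.7 303.9 236.9] yaw -1.0 tilt 0.03 gap 85.5 grip 0.0 j6 0.44 F [-0.  -0.1  0.1]
   [  2.    0.9 148.9] turn -0.001
```

Call:
send_rows(
  moves=[1,1,40,0,1,1,1,80,0,1,1,1,115,0,1,1,1,138,0,1,1,1,147,0,1,1,1,148,0,1,1,1,148,0,1,1,1,148,0,1],
)

```text
t: 35.55
eef_pos: [606.8, 306.5, 90.5]
eef_rot: [2.24, 2.202, 0.003]
contact_force: [1.1, 0.1, 0.3]
finger_gap: 85.1
grasp_force: 0.0
```

```bash
python3 -c "
from h import *
plan([(605.6,305.8,88,-1)])"
```

```text
t 35.5 pos [606.8 306.5  90.5] yaw -1.0 tilt 0.13 gap 85.1 grip 0.0 j6 0.44 F [1.1 0.1 0.3]
   [-0.8 -1.2  2.5] turn 0.000
```

Call:
send_rows(
  moves=[-0.8,-1.2,2,0,1,-0.8,-1.2,2,0,1,-0.8,-1.2,2,0,0,-0.8,-1.2,2,0,0,-0.8,-1.2,2,0,0,-0.8,-1.2,2,0,0,-0.8,-1.2,2,0,0,-0.8,-1.2,2,0,0,-0.8,-1.2,2,0,0],
  force=50,
)

```text
t: 36.45
eef_pos: [604.7, 305.8, 87.4]
eef_rot: [2.24, 2.202, 0.001]
contact_force: [-2.7, 0.1, 6.5]
finger_gap: 62.9
grasp_force: 54.2
```

```bash
python3 -c "
from h import *
plan([(562.1,55.3,208,-1)])"
```

```text
t 36.5 pos [604.7 305.8  87.4] yaw -1.0 tilt 0.03 gap 62.9 grip 54.2 j6 0.44 F [-2.7  0.1  6.5]
   [-251.1  -38.3 -120.7] turn 0.001
```

Call:
send_rows(
  moves=[0,0,-15,0,0,0,0,-45,0,0,0,0,-80,0,0,-5,-1,-110,0,0,-25,-4,-120,0,0,-60,-9,-120,0,0,-100,-15,-120,0,0,-140,-21,-120,0,0,-180,-27,-120,0,0,-215,-33,-120,0,0,-240,-37,-120,0,0,-251,-38,-120,0,0],
)

```text
t: 37.65
eef_pos: [560.9, 52.6, 206.7]
eef_rot: [-2.242, -2.2, 0.002]
contact_force: [0.3, -0.0, -3.3]
finger_gap: 62.6
grasp_force: 55.7
```

Call:
send_rows(
  moves=[0,0,0,0,0,0,0,0,0,0,0,0,0,0,0],
)

```text
t: 37.95
eef_pos: [562.4, 56.1, 206.8]
eef_rot: [-2.239, -2.203, -0.0]
contact_force: [-0.8, -0.8, -2.8]
finger_gap: 62.5
grasp_force: 55.7
```

```bash
python3 -c "
from h import *
plan([(562.1,55.3,87.7,-1)])"
```

```text
t 38.0 pos [562.4  56.1 206.8] yaw -0.9 tilt 0.01 gap 62.5 grip 55.7 j6 0.06 F [-0.8 -0.8 -2.8]
   [ -0.8  -0.3 119.1] turn 0.001
```

Call:
send_rows(
  moves=[0,0,30,0,0,0,0,65,0,0,0,0,92,0,0,0,0,108,0,0,0,0,115,0,0,0,0,117,0,0,0,0,117,0,0,0,0,117,0,0],
)

```text
t: 38.75
eef_pos: [563.0, 55.5, 90.8]
eef_rot: [2.239, 2.202, 0.002]
contact_force: [0.4, -0.2, -1.9]
finger_gap: 62.5
grasp_force: 55.6
```

```bash
python3 -c "
from h import *
plan([(562.1,55.3,87.7,-1)])"
```

```text
t 38.8 pos [563.   55.5  90.8] yaw -1.0 tilt 0.09 gap 62.5 grip 55.6 j6 0.06 F [ 0.4 -0.2 -1.9]
   [-0.2 -0.9  3.1] turn 0.001
```

Call:
send_rows(
  moves=[0,-1,2,0,0,0,-1,3,0,0,0,-1,3,0,0,0,-1,3,0,0.85,0,-1,3,0,0.9,0,-1,3,0,1,0,-1,3,0,1,0,-1,0,0,1,0,-1,-40,0,1,0,-1,-90,0,1,0,-1,-140,0,1,0,-1,-190,0,1],
)

```text
t: 39.95
eef_pos: [560.8, 55.3, 282.1]
eef_rot: [-2.24, -2.202, 0.0]
contact_force: [2.2, -0.4, -0.2]
finger_gap: 85.5
grasp_force: 0.0
```

```bash
python3 -c "
from h import *
plan([(498.3,312.4,280,-1),(498.3,312.4,131,-1)])"
```

```text
t 40.0 pos [560.8  55.3 282.1] yaw -1.0 tilt 0.00 gap 85.5 grip 0.0 j6 0.06 F [ 2.2 -0.4 -0.2]
   [256.  -66.9   2.1] turn 0.000
   [256.  -66.9 151.1] turn 0.000
```

Call:
send_rows(
  moves=[40,-10,0,0,1,90,-23,0,0,1,140,-37,0,0,1,190,-50,0,0,1,235,-61,0,0,1,256,-67,0,0,1,256,-67,0,0,1,256,-67,0,0,1,256,-67,0,0,1],
)

```text
t: 40.85
eef_pos: [498.9, 311.6, 279.9]
eef_rot: [2.241, 2.202, -0.0]
contact_force: [-0.6, -1.5, 0.3]
finger_gap: 85.5
grasp_force: 0.0
```

```bash
python3 -c "
from h import *
plan([(498.3,312.4,131,-1)])"
```

```text
t 40.9 pos [498.9 311.6 279.9] yaw -1.0 tilt 0.02 gap 85.5 grip 0.0 j6 0.52 F [-0.6 -1.5  0.3]
   [  0.9  -0.6 148.9] turn -0.000
```

Call:
send_rows(
  moves=[0,0,40,0,1,0,0,80,0,1,0,0,115,0,1,0,0,138,0,1,0,0,147,0,1,0,0,148,0,1,0,0,148,0,1,0,0,148,0,1],
)

```text
t: 41.65
eef_pos: [499.6, 312.6, 133.3]
eef_rot: [2.24, 2.202, 0.003]
contact_force: [-0.5, 0.1, -0.4]
finger_gap: 85.2
grasp_force: 0.0
```

```bash
python3 -c "
from h import *
plan([(498.3,312.4,131,-1)])"
```

```text
t 41.6 pos [499.6 312.6 133.3] yaw -1.0 tilt 0.12 gap 85.2 grip 0.0 j6 0.53 F [-0.5  0.1 -0.4]
   [-0.2 -1.3  2.3] turn 0.000
```

Call:
send_rows(
  moves=[0,-1,1.5,0,1,0,-1,1.5,0,1,0,-1,1.5,0,0,0,-1,1.5,0,0,0,-1,1.5,0,0,0,-1,1.5,0,0,0,-1,1.5,0,0,0,-1,1.5,0,0,0,-1,1.5,0,0,0,-1,1.5,0,0],
  force=60,
)

```text
t: 42.65
eef_pos: [497.7, 312.5, 130.5]
eef_rot: [-2.24, -2.202, -0.0]
contact_force: [-2.2, 0.1, 5.0]
finger_gap: 28.9
grasp_force: 59.4
```

```bash
python3 -c "
from h import *
plan([(560.4,-14.8,306,-1)])"
```

```text
t 42.6 pos [497.7 312.5 130.5] yaw -1.0 tilt 0.01 gap 28.9 grip 59.4 j6 0.53 F [-2.2  0.1  5. ]
   [-326.1   68.3 -175.5] turn 0.000
```

Call:
send_rows(
  moves=[0,0,-20,0,0,0,0,-50,0,0,0,0,-85,0,0,0,0,-120,0,0,0,0,-150,0,0,-10,2,-170,0,0,-35,7,-175,0,0,-70,15,-175,0,0,-105,22,-175,0,0,-140,29,-175,0,0,-175,37,-175,0,0,-210,44,-175,0,0],
)

```text
t: 43.85
eef_pos: [538.0, 100.2, 304.9]
eef_rot: [-2.24, -2.202, 0.001]
contact_force: [1.3, -0.2, -3.2]
finger_gap: 28.6
grasp_force: 60.2
```

Call:
send_rows(
  moves=[-35,7,0,0,0,-70,15,0,0,0,-100,21,0,0,0,-116,24,0,0,0,-116,24,0,0,0,-116,24,0,0,0,-116,24,0,0,0,-116,24,0,0,0],
)

```text
t: 44.65
eef_pos: [559.9, -13.7, 305.3]
eef_rot: [-2.239, -2.204, -0.0]
contact_force: [-0.4, 0.4, -3.6]
finger_gap: 28.6
grasp_force: 60.2
```

```bash
python3 -c "
from h import *
plan([(560.4,-14.8,130.5,-1)])"
```

```text
t 44.6 pos [559.9 -13.7 305.3] yaw -0.9 tilt 0.01 gap 28.6 grip 60.2 j6 -0.06 F [-0.4  0.4 -3.6]
   [ -1.1   0.5 174.8] turn 0.002
```

Call:
send_rows(
  moves=[-1,0,30,0,0,-1,0,70,0,0,-1,0,110,0,0,-1,0,140,0,0,-1,0,158,0,0,-1,0,167,0,0,-1,0,171,0,0,-1,0,172,0,0,-1,0,172,0,0,-1,0,172,0,0],
)

```text
t: 45.65
eef_pos: [560.7, -15.7, 134.3]
eef_rot: [2.239, 2.202, 0.002]
contact_force: [0.5, -0.7, -3.8]
finger_gap: 28.6
grasp_force: 60.1
```

```bash
python3 -c "
from h import *
plan([(560.4,-14.8,130.5,-1)])"
```

```text
t 45.6 pos [560.7 -15.7 134.3] yaw -1.0 tilt 0.09 gap 28.6 grip 60.1 j6 -0.07 F [ 0.5 -0.7 -3.8]
   [ 0.9 -0.3  3.8] turn 0.001
```

Call:
send_rows(
  moves=[1,0,2,0,0,1,0,3.5,0,0,1,0,3.5,0,0,1,0,3.5,0,0.45,1,0,3.5,0,0.7,1,0,3.5,0,1,1,0,3.5,0,1,1,0,0,0,1,1,0,-40,0,1,1,0,-90,0,1,1,0,-140,0,1,1,0,-170,0,1],
)

```text
t: 46.85
eef_pos: [561.0, -14.7, 307.5]
eef_rot: [2.238, 2.2, 0.004]
contact_force: [0.2, -0.3, -0.1]
finger_gap: 85.2
grasp_force: 0.0
```

Call:
send_rows(
  moves=[40,-15,0,0,1,90,-35,0,0,1,140,-55,0,0,1,190,-75,0,0,1,240,-90,0,0,1,240,-90,0,0,1,240,-90,0,0,1,240,-90,0,0,1,240,-90,0,0,1,240,-90,0,0,1,240,-90,0,0,1],
)

```text
t: 47.95
eef_pos: [474.6, 225.9, 303.3]
eef_rot: [2.242, 2.201, -0.0]
contact_force: [-0.6, -0.0, -0.1]
finger_gap: 85.7
grasp_force: 0.0
```

```bash
python3 - <<'E'
from h import *
from bench import ctrl
import pickle
o=pickle.load(open("c0.pkl","rb"))["top"];c=ctrl.capture("top")
cv2.imwrite("pics/end.png",np.hstack([cv2.resize(x["pixels"][110:245,195:415,::-1],(400,245)) for x in(o,c)]))
Zs=[cloud(x) for x in(o,c)];u=np.arange(512)[None]+np.zeros((384,1));v=np.arange(384)[:,None]+np.zeros((1,512))
T=(u>205)&(u<308)&(v>118)&(v<195)
for a,b,z in((155,200,168),(122,150,135),(48,76,62)):
    for x,P in zip((o,c),Zs):
        print([(str(k[1]),str(k[4])) for k in blobs(x,T&(P[...,2]>a)&(P[...,2]<b),z)])
plan([])
E
```

```text
[('[555.5 -16.5]', '[555.7 -15.5]')]
[('[556.7 -16.5]', '[556.7 -15.2]')]
[('[552.6 -82.5]', '[553.2 -83.5]'), ('[557.1  54.2]', '[557.7  54.7]')]
[('[553.8 -82.7]', '[552.7 -82.7]'), ('[558.4  54.3]', '[558.4  55.4]')]
[('[ 632.9 -104.2]', '[ 631.6 -105.2]'), ('[631.2  -3.1]', '[627.7  -7.3]'), ('[647.6  73.7]', '[646.8  73.9]')]
[('[ 631.3 -103.4]', '[ 632.  -104.4]'), ('[647.6  73.7]', '[646.8  73.9]')]
t 48.0 pos [474.5 226.  303.3] yaw -1.0 tilt 0.01 gap 85.6 grip 0.0 j6 0.41 F [-0.3 -0.3 -0.1]
```

View pics/end.png

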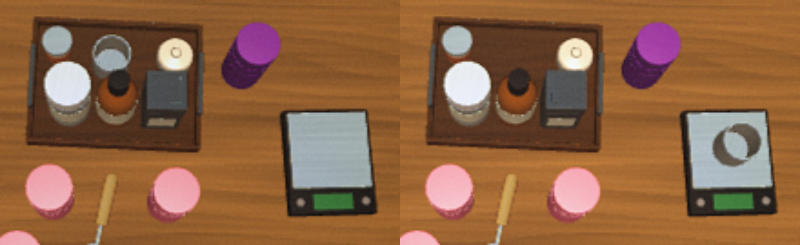

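In the before/after picture all three containers are back within about 2 mm of their starting places, and the cup stands on the scale at (737,145). The pot and jar have not moved. Handing in.

```bash
python3 -c "
from bench import ctrl
print(ctrl.finish_job())"
```

```text
the job is handed in; nothing more can be done
None
```

The job is handed in at about 48 s; no verdict came back. By the cameras, the cup stands upright on the scale about 5 mm from its centre, the round tin, square tin and bottle are back on the tray within about 2 mm of where they stood, and the pot and jar are where they were.

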